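Draw the rack bolt home with a hooked rod

TASK

The bolt of the low wire display rack sits under the wire shelf where a hand does not fit. Pick up the hooked rod from the cork mat, reach its hook behind the bolt's upright post, draw the bolt towards the front of the rack until it is fully home, and keep a steady pull of about 8 newtons on it there for a second so that it seats, never pressing the rod on the bolt or rack with more than 15 newtons. Then unhook the rod and lay it gently back flat on the cork mat, leaving the bolt home; touch the bolt with nothing but the rod and leave the jars where they stand.

Things in the scene. Friction and masses are not known exactly. Their poses are not given: they have to be found in the camera images.
- rod: Loose hooked rod, 0.25 kg, flat on the mat. Origin: centre of the underside of its wooden handle, a block 90 long (own x) x 22 wide (y) x 30 tall (z) mm, to be gripped across the 22 mm. A steel shank, 10 mm thick, runs from the handle along own +x, 15 mm above the underside, to a square bend 200 mm ahead of the origin. Mass centre about 15 mm ahead of the origin.
- rod_handle (a point): Centre of the rod's handle, 15 mm above its underside.
- rod_hook (a point): Middle of the hook leg: 200 mm ahead of the handle's centre along the rod (own +x), 15 mm to own +y. The leg is 10 mm thick and runs from the shank's centre line 35 mm to own +y, to its round tip; its face towards the handle lies at own x = 195 mm.
- rack: Fixed low wire rack. Origin: centre of the underside of its base board, 240 deep (own x) x 300 wide (y) x 8 mm; its open front faces own -x, the robot. Wire shelf at 91 to 99 mm height over x -69 to 114, on 10 mm posts at x -65 and 110, y +-140. Bottles to 228 mm high on it at x > 25, |y| > 100. The bolt lies along own y = 0; its guides and keeper (38 mm wide, at x -105, -78, 62) are 24 mm high.
- bolt (a joint): Slide of the bolt, m: 0 drawn right back, grows as the bolt moves to the rack's front (own -x), 0.055 at its rigid stop = fully home. Starts between 0 and 0.02. Stiff to move (about 3 N of friction), stays where it is left.
- mat: Fixed cork mat 360 (own x) x 140 (y) x 4 mm, origin at the centre of its underside, left or right of the rack; a carton tray of small bottles (180 x 130, up to 90 mm high) stands on the other side. The rod's handle and hook must both end over the mat.
- jar_left: Loose jar, 44 mm diameter, 50 mm high, origin at the centre of its underside, standing on the rack's base board on the own +y side of the bolt.
- jar_right: Loose jar, 44 mm diameter, 50 mm high, origin at the centre of its underside, standing on the rack's base board on the own -y side of the bolt.
- bolt_slot (a point): Middle of the slot in the bolt bar, 18 mm above the table, at own x = 25 mm minus the bolt value, y = 0 of the rack. The upright steel post, 12 mm in diameter from 25 to 74 mm height under a 15 mm wide button up to 78 mm, is clamped rigidly in this slot, but anywhere up to 15 mm ahead of or behind this point (own x): look or feel for it. It moves with the bolt.

How it is judged:
By the outcome, as a careful person would: the job done as asked, in the order asked, and still so for the second after the job is handed in, with the robot touching nothing.
It also fails if it takes over 72 s, if anything falls off the work surface, if the arm or the gripper's body presses on something with over 40 N, if the wrist force passes 120 N, or if a joint passes its speed limit or range.

ROBOT

A 6-joint arm with a two-finger parallel gripper is mounted at the origin on the work surface. World frame = base frame: x ahead of the robot, y to its left, z up, the work surface at z = 0. Lengths are in m, angles in rad, forces in N, time in s.
With the tool pointing down it reaches from about 0.25 to 0.725 m from the base axis. Payload 4 kg.
Tool frame: the origin (TCP) lies on the front face of the gripper's body, between the roots of the fingers; the fingertips stand 73 mm ahead of it and the grasp point (between the pads) lies bot.tcp_to_grasp ahead of it (bot.tcp_to_grasp is the distance from the TCP to the grasp point, in m); z points along the fingers, y is the line along which they close (so a half turn about z gives the same grasp; the last joint's range is limited). The gripper opens to 85 mm and grips with 20 to 120 N. Pads are 22 mm wide; open, the fingers measure 114 mm over their backs; the gripper's body (76 mm by 85 mm) begins 54 mm behind the grasp point. The pads swing forward as they close: fully open they stand 13 mm farther back than shut.
Start: joints at [-1.189, 0.241, 0.005, 1.335, 0, 1.571], TCP at [0.186, -0.464, 0.304] pointing down, gripper open.
Joint ranges: [-2.72, 2.72], [-1.05, 1.87], [-1.09, 1.28], [-1.99, 2.15], [-1.42, 1.44], [-3.14, 3.14]. Speed limits (rad/s): [2.79, 2.79, 3.14, 3.14, 3.14, 3.14].

INTERFACE

Orientations are given as a unit quaternion [x, y, z, w].
In Python, from workcell import bot gives the robot as it stands.
- The arm moves only by the shell command python3 -m jog 'ROWS' [OPENING]. ROWS is JSON, one flat list of numbers, 6 for each row, row after row: the shift along the world's x, y, z scaled (see below), then the turn, a rotation vector about the world's x, y, z scaled (see below). In form: [tx, ty, tz, wx, wy, wz, tx, ty, tz, wx, wy, wz, ...]. A call has 1 to 10 rows; each row is the pose to reach, as a shift and turn from the pose commanded when the call began; what a row does not reach only later rows make up. The controller multiplies each number of a shift by 800 mm and each number of a turn by 2 rad. A row lasts 1/12 s, in which the tool goes at most 41.7 mm and 7.16 degrees, less where a joint would pass 70% of its speed; a pose out of reach is approached as far as the arm can. A call with a number of a shift or a turn outside -1 to 1 is refused whole. A call with a gripper value outside its range is refused whole. OPENING is the opening, from -1 (shut) to 1 (fully open), set as the call begins (- or left out, the last holds). The fingers move at their own pace and stop on an object; the grip force is fixed at half the most. Time passes only in rows, so rows that repeat a pose let the fingers close. It gives the time, the measured TCP pose, the force, the opening and the grip force at its end, in the units of the state.
- bot.get_obs(): the state, without advancing time (a new reading comes with each control period).
- bot.camera(name): name is "scene" or "top"; returns (picture, depth): 420x560x3 uint8, red, green, blue; 420x560 float32, m along the optical axis (not along the pixel's ray), 0 where there is no reading.
- bot.calibration(name): a dict with "intrinsics" (3x3 intrinsics, pixels), "dist" ([k1, k2, p1, p2, k3] as OpenCV has them; the pictures are not rectified), "pose" (4x4, takes a point from camera to world coordinates). Camera axes: x right, y up, looking along -z (the intrinsics and any distortion apply to the point x, -y, -z); pixel columns grow to the right and rows downward; lengths in m; the calibration is good to about 2 mm. A picture is of the moment at which its call begins. calibration takes no time and is no camera call.
- bot.job_done(): hands the job in; it is judged then, once.
Trained networks look in the newest picture that a camera, given by its name, has taken for a name from the list of things; names that differ only in an ending like _2 or _b are one class to them, and where a whole thing is asked for, a point or a joint stands for the part that bears it (a point fixed in the world has none). Each returns a list of dicts, best first, with "confidence" (0 to 1); they miss things now and then, are a little off and sometimes report something else, mostly with a low value. They report only what shows in the picture. A call takes as long as a camera call.
- bot.find_in(label, camera): "at" ([x, y, z] in m, in the coordinates of the camera as it stood for that picture, good to about 4 mm: the middle of the surface that is visible of it).
- bot.tip_of(label, camera): "at" ([x, y, z] in m, in the coordinates of the camera as it stood for that picture, good to about 4 mm: a listed point, or the origin of a listed thing).
The state is a dict: "clock": time; "joint_pos": joint angles; "joint_vel": joint speeds; "tau": joint torques, N m; "eef_pos": TCP position; "tool_rot": TCP orientation; "ft_force": force on the tool from outside, world axes, zero at the start; "ft_torque": the same for the moment, N m; "grip_width": finger opening in m; "grasp_force": force on a finger pad.
Only numpy, scipy, OpenCV 4.12 (cv2) and the standard library are available. Lean on these libraries where they do the work, as an engineer would, in place of code of your own. Each camera call takes 0.05 s, during which the arm holds its last target. There are 200 camera calls.

## Working session

There is one attempt and no reset: what is moved stays moved. The work goes in short steps, Python scripts to look and compute and a shell command to move; the robot and the scene stay as the last step left them, time stands still between calls to the robot, and variables do not carry over. Pictures are saved under pics/ and viewed, at most 10 in all, crops included, and the job is handed in when it is done.

```bash
ls; mkdir -p pics; cat > h.py <<'E'
import numpy as np, cv2
from workcell import bot
def cam(n):
    p,d=bot.camera(n); return p,d
def w(n,at):
    T=np.array(bot.calibration(n)["pose"]); return T[:3,:3]@np.array(at)+T[:3,3]
def cloud(n,d):
    c=bot.calibration(n);K=np.array(c["intrinsics"]);D=np.array(c["dist"])
    h,wd=d.shape;u,v=np.meshgrid(np.arange(wd),np.arange(h))
    q=cv2.undistortPoints(np.stack([u,v],-1).reshape(-1,1,2).astype(float),K,D).reshape(h,wd,2)
    P=np.stack([q[...,0]*d,-q[...,1]*d,-d],-1);T=np.array(c["pose"])
    return P@T[:3,:3].T+T[:3,3]
def proj(n,X):
    c=bot.calibration(n);K=np.array(c["intrinsics"]);D=np.array(c["dist"]);T=np.array(c["pose"])
    q=(np.atleast_2d(X)-T[:3,3])@T[:3,:3]; q=q*[1,-1,-1]
    return cv2.projectPoints(q,np.zeros(3),np.zeros(3),K,D)[0].reshape(-1,2)
E
python3 - <<'E'
from h import *
for n in("scene","top"):
    p,d=cam(n);cv2.imwrite(f"pics/{n}0.png",p[...,::-1]);np.save(f"pics/{n}0.npy",cloud(n,d))
    print(n,np.round(bot.calibration(n)["pose"],3).tolist())
    for l in("rod","rod_handle","rod_hook","rack","mat","jar_left","jar_right","bolt_slot"):
        for f in("tip_of","find_in"):
            try:
                print(l,f,[(np.round(w(n,r["at"]),3).tolist(),round(r["confidence"],2)) for r in getattr(bot,f)(l,n)[:2]])
            except Exception as e: print(l,f,e)
print(bot.tcp_to_grasp,bot.get_obs())
E
```

```text
pics
scene [[-0.026, -0.843, 0.537, 1.211], [1.0, -0.025, 0.009, 0.006], [0.006, 0.537, 0.843, 0.938], [0.0, 0.0, 0.0, 1.0]]
rod tip_of [([0.437, 0.289, 0.006], 0.87)]
rod find_in [([0.482, 0.277, 0.023], 0.83)]
rod_handle tip_of [([0.434, 0.289, 0.015], 0.58)]
rod_handle find_in [([0.479, 0.279, 0.019], 0.89), ([0.542, 0.293, 0.01], 0.32)]
rod_hook tip_of [([0.634, 0.265, 0.021], 0.72), ([0.703, 0.121, 0.007], 0.2)]
rod_hook find_in [([0.483, 0.274, 0.022], 0.6), ([0.715, -0.059, 0.056], 0.35)]
rack tip_of [([0.697, 0.033, 0.001], 0.58), ([0.713, 0.034, 0.018], 0.48)]
rack find_in [([0.742, 0.032, 0.01], 0.84)]
mat tip_of [([0.512, 0.291, 0.006], 0.83)]
mat find_in [([0.543, 0.289, 0.007], 0.88)]
jar_left tip_of [([0.699, 0.121, 0.007], 0.74)]
jar_left find_in [([0.709, 0.121, 0.057], 0.76)]
jar_right tip_of [([0.71, -0.066, 0.012], 0.7)]
jar_right find_in [([0.715, -0.059, 0.061], 0.68), ([0.741, 0.034, 0.008], 0.5)]
bolt_slot tip_of [([0.71, 0.032, 0.019], 0.78)]
bolt_slot find_in [([0.718, 0.033, 0.016], 0.64)]
top [[0.005, 0.985, -0.17, 0.467], [-1.0, 0.004, -0.006, -0.007], [-0
[... 895 characters left out ...]
': array([-1.18902168e+00,  2.40630052e-01,  4.98409941e-03,  1.33517681e+00,
       -3.82518551e-05,  1.57080734e+00]), 'joint_vel': array([ 1.48085087e-03, -9.28046587e-06, -3.94554662e-04,  9.16198738e-04,
       -8.14449843e-04,  1.65703376e-03]), 'tau': array([-5.05750613e-04, -3.72204530e+01,  2.52687997e+01,  1.33610800e-03,
       -1.26238791e-05,  8.93352677e-06]), 'eef_pos': array([ 0.18627679, -0.46400828,  0.30388536]), 'tool_rot': array([ 9.81837314e-01,  1.89724771e-01, -2.12867107e-05, -9.35045893e-06]), 'ft_force': array([ 0.07632545, -0.06973749,  0.43754208]), 'ft_torque': array([-0.04404838,  0.02836534, -0.01920258]), 'grasp_force': 0.0, 'grip_width': 0.08545553284767099}
```

View pics/scene0.png

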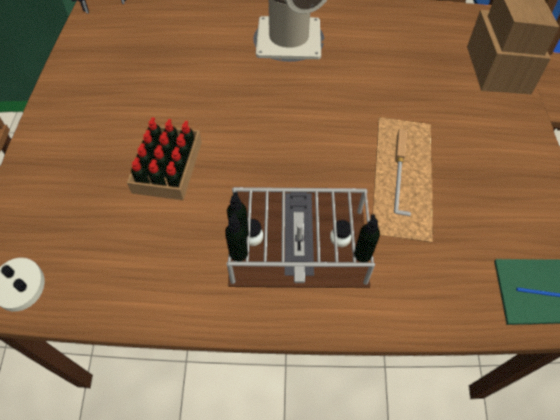

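View pics/top0.png

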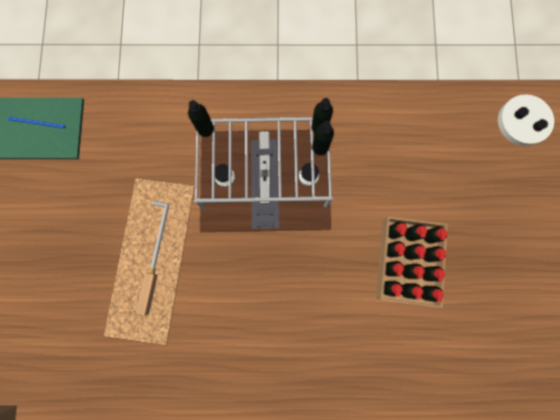

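The scene view shows the rack at cols 230-370, its bolt at about col 299, and the mat at right with the hook end at (405,213). In the top view the bolt is at col 265, the post is around (265,175), the rod handle is at (147,293) and the bend at (166,205), with the leg pointing to world +y.

```bash
python3 - <<'E'
from h import *
for n in("scene","top"):
    X=np.load(f"pics/{n}0.npy");x,y,z=X[...,0],X[...,1],X[...,2]
    m=(z>.085)&(z<.106)&(x>.55)&(x<.86)&(y>-.16)&(y<.23)
    r=cv2.minAreaRect(X[m][:,:2].astype(np.float32)*1000);print(n,"shelf",m.sum(),r,np.median(z[m]))
    m=(z>.026)&(z<.05)&(x>.36)&(x<.52)&(y>.22)&(y<.36)
    r=cv2.minAreaRect(X[m][:,:2].astype(np.float32)*1000);print("handle",m.sum(),r,np.median(z[m]))
    m=(z>.012)&(z<.03)&(x>.5)&(x<.7)&(y>.22)&(y<.36)
    P=X[m];print("shank",m.sum());
    if m.sum()>10:
        l=cv2.fitLine(P[:,:2].astype(np.float32),cv2.DIST_HUBER,0,.01,.01).ravel();print(l,np.degrees(np.arctan2(l[1],l[0])),P.min(0),P.max(0))
    m=(z>.06)&(z<.085)&(x>.6)&(x<.78)&(abs(y-.034)<.025);print("post",m.sum(),X[m].mean(0) if m.any() else 0, X[m][:20].round(3).tolist())
    m=(z>.045)&(z<.07)&(x>.65)&(x<.75)
    for s,c in(("L",.125),("R",-.063)):
        k=m&(abs(y-c)<.03);print(s,k.sum(),X[k].mean(0),X[k].min(0),X[k].max(0))
    p=cv2.imread(f"pics/{n}0.png")
    c=p[180:290,225:375] if n=="scene" else p[110:235,190:340]
    cv2.imwrite(f"pics/{n}crop.png",cv2.resize(c,None,fx=4.6,fy=4.6,interpolation=cv2.INTER_CUBIC))
E
python3 -c "
import cv2,numpy as np
a=cv2.imread('pics/scenecrop.png');b=cv2.imread('pics/topcrop.png')
h=max(len(a),len(b));a=np.pad(a,((0,h-len(a)),(0,0),(0,0)));b=np.pad(b,((0,h-len(b)),(0,0),(0,0)))
a=a[:,150:500];b=b[:,150:550]
cv2.imwrite('pics/both.png',np.hstack([a,b]));print(a.shape,b.shape)"
```

```text
scene shelf 2297 ((718.7435302734375, 33.166709899902344), (184.759033203125, 289.4736328125), 1.1329900026321411) 0.09763720254741748
handle 264 ((450.98760986328125, 285.3565368652344), (23.191667556762695, 124.4294662475586), 80.89611053466797) 0.03363051575421727
shank 263
[ 0.9933241  -0.11535711  0.5825354   0.2648487 ] -6.6242223 [0.50077802 0.25046339 0.01678473] [0.64238454 0.2865324  0.02705767]
post 53 [0.70949699 0.03351282 0.07399153] [[0.7, 0.032, 0.076], [0.701, 0.034, 0.078], [0.701, 0.028, 0.074], [0.704, 0.03, 0.078], [0.702, 0.032, 0.076], [0.702, 0.034, 0.075], [0.703, 0.036, 0.077], [0.702, 0.039, 0.076], [0.705, 0.028, 0.076], [0.707, 0.03, 0.08], [0.708, 0.032, 0.081], [0.707, 0.034, 0.08], [0.707, 0.036, 0.08], [0.705, 0.038, 0.077], [0.708, 0.028, 0.076], [0.707, 0.03, 0.076], [0.708, 0.032, 0.077], [0.708, 0.034, 0.077], [0.709, 0.036, 0.079], [0.708, 0.039, 0.077]]
L 249 [0.70146557 0.12627267 0.05764348] [0.67990513 0.10613443 0.04500871] [0.72035647 0.14276223 0.06387446]
R 173 [ 0.70521692 -0.06124563  0.05686937] [ 0.68324907 -0.07182506  0.04541599] [ 
[... 504 characters left out ...]
 0.077], [0.711, 0.037, 0.08], [0.711, 0.035, 0.08], [0.711, 0.033, 0.079], [0.709, 0.041, 0.078], [0.709, 0.039, 0.08], [0.711, 0.037, 0.074], [0.71, 0.035, 0.077], [0.709, 0.033, 0.079], [0.709, 0.031, 0.078], [0.708, 0.041, 0.074], [0.707, 0.039, 0.078], [0.707, 0.037, 0.078], [0.707, 0.035, 0.078], [0.707, 0.033, 0.077], [0.708, 0.031, 0.077], [0.708, 0.029, 0.074], [0.705, 0.041, 0.077], [0.705, 0.039, 0.077], [0.705, 0.037, 0.077]]
L 241 [0.69761627 0.12752036 0.05671776] [0.67874149 0.10718739 0.04510822] [0.71802347 0.14425081 0.06173727]
R 223 [ 0.69988382 -0.06443465  0.05683372] [ 0.68143117 -0.08549758  0.04636616] [ 0.72086541 -0.04625423  0.06142653]
(575, 350, 3) (575, 400, 3)
```

View pics/both.png

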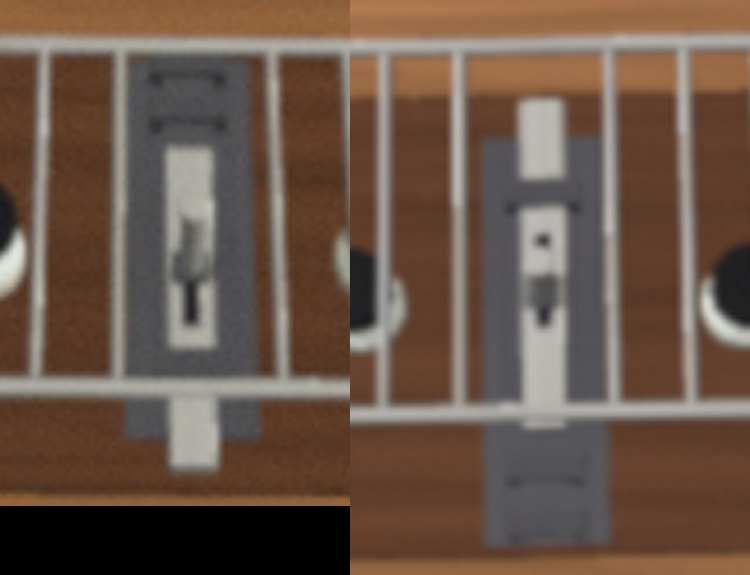

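Post button is at about (0.706, 0.034), the rack yaw is about 1.2°, and the rod handle is at (0.437, 0.289) with yaw about -9.5°. First move: swing over, with a small turn to learn which way joint 6 goes.

```bash
python3 -m jog '[0.16,0.47,0,0,0,0.5,0.16,0.47,0,0,0,0.5,0.16,0.47,0,0,0,0.5,0.16,0.47,0,0,0,0.5,0.16,0.47,0,0,0,0.5,0.16,0.47,0,0,0,0.5,0.16,0.47,0,0,0,0.5,0.16,0.47,0,0,0,0.5,0.16,0.47,0,0,0,0.5,0.16,0.47,0,0,0,0.5]' 1; python3 -c "
from h import *
o=bot.get_obs();print(o['joint_pos'],o['eef_pos'],o['tool_rot'],o['clock'])"
```

```text
clock: 2.53
eef_pos: [0.3146, -0.0849, 0.3043]
tool_rot: [0.77, 0.639, 0.001, 0.0]
ft_force: [-0.7, -0.6, -0.3]
grip_width: 0.0855
grasp_force: 0.0
[-2.64455883e-01 -1.10601924e-01 -3.74596777e-01  1.30558652e+00
  1.24546040e-03  1.49187381e+00] [ 0.31462847 -0.08490297  0.30427757] [7.69567778e-01 6.38564545e-01 8.58940787e-04 1.37990468e-04] 2.5333
```

```bash
python3 -m jog '[0.165,0.466,-0.1,0,0,0.797,0.165,0.466,-0.1,0,0,0.797,0.165,0.466,-0.1,0,0,0.797,0.165,0.466,-0.1,0,0,0.797,0.165,0.466,-0.1,0,0,0.797,0.165,0.466,-0.1,0,0,0.797,0.165,0.466,-0.1,0,0,0.797,0.165,0.466,-0.1,0,0,0.797,0.165,0.466,-0.18,0,0,0.797,0.165,0.466,-0.18,0,0,0.797]' -0.2;  python3 -c "
from h import *
o=bot.get_obs();print(o['joint_pos'],o['eef_pos'],o['tool_rot'],o['clock'])"
```

```text
clock: 3.37
eef_pos: [0.4433, 0.275, 0.1757]
tool_rot: [0.248, 0.969, 0.002, 0.002]
ft_force: [0.8, -0.8, -0.0]
grip_width: 0.0341
grasp_force: 0.0
[ 5.55377422e-01  3.71350895e-01 -1.62702552e-01  1.03166418e+00
 -3.58206896e-05  1.05730800e+00] [0.44326327 0.27504778 0.17573299] [0.24833837 0.96867002 0.0018204  0.00177052] 3.3667
```

```bash
python3 -m jog '[0,0,0,0,0,0.06,0,0,0,0,0,0.12,0,0,0,0,0,0.17,0,0,0,0,0,0.17,0,0,0,0,0,0.17]' 0.2;  python3 - <<'E'
from h import *
from scipy.spatial.transform import Rotation as R
o=bot.get_obs();print(o['joint_pos'][5],o['eef_pos'],R.from_quat(o['tool_rot']).as_matrix()[:,0],o['grip_width'],o['ft_force'])
p,d=cam("scene");cv2.imwrite("pics/s2.png",cv2.resize(p[90:260,330:480,::-1],None,fx=3.5,fy=3.5))
p,d=cam("top");cv2.imwrite("pics/t2.png",cv2.resize(p[170:360,80:260,::-1],None,fx=3.1,fy=3.1))
a=cv2.imread("pics/s2.png");b=cv2.imread("pics/t2.png");h=min(len(a),len(b));c=np.hstack([a[:h,:390],b[:h,:400]]);cv2.imwrite("pics/c2.png",c)
E
```

```text
clock: 3.78
eef_pos: [0.4418, 0.272, 0.1752]
tool_rot: [0.086, 0.996, -0.0, -0.0]
ft_force: [-0.8, -0.1, 0.5]
grip_width: 0.0513
grasp_force: 0.0
0.72424528241061 [0.44178934 0.27202714 0.17524998] [-9.85188202e-01  1.71476525e-01  9.29427694e-05] 0.05129966930780547 [-0.79888611 -0.12913178  0.46673767]
```

View pics/c2.png

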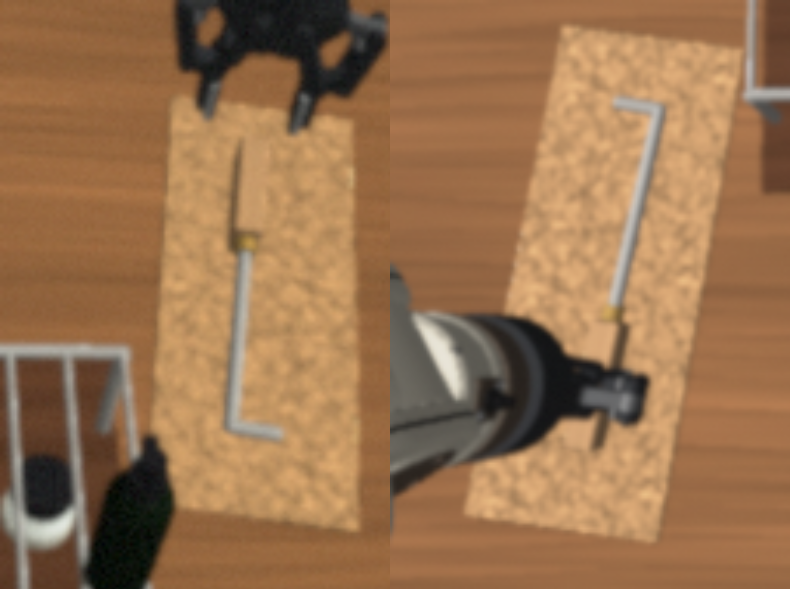

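The left half is the scene crop: the fingers (210,105)/(300,125) stand above the handle. The right half is the top crop, with the gripper over the handle's middle and aligned with the rod. I'll shift about 15 mm in +y, then descend and close.

```bash
python3 -m jog '[0.0055,0.019,-0.02,0,0,0,0.0055,0.019,-0.05,0,0,0,0.0055,0.019,-0.08,0,0,0,0.0055,0.019,-0.1,0,0,0,0.0055,0.019,-0.11,0,0,0,0.0055,0.019,-0.119,0,0,0,0.0055,0.019,-0.119,0,0,0]' && python3 -m jog '[0,0,0,0,0,0,0,0,0,0,0,0,0,0,0,0,0,0,0,0,0,0,0,0,0,0,0,0,0,0,0,0,0,0,0,0,0,0,0,0,0,0]' -1
```

```text
clock: 4.47
eef_pos: [0.4458, 0.2868, 0.0794]
tool_rot: [0.085, 0.996, -0.0, -0.001]
ft_force: [-0.2, 0.4, 0.3]
grip_width: 0.0514
grasp_force: 0.0
clock: 5.05
eef_pos: [0.447, 0.2878, 0.0816]
tool_rot: [0.085, 0.996, 0.001, 0.001]
ft_force: [-0.3, -0.1, 5.8]
grip_width: 0.0209
grasp_force: 59.8
```

```bash
python3 -m jog '[0,0,0.02,0,0,0,0,0,0.06,0,0,0,0,0,0.1,0,0,0,0,0,0.14,0,0,0,0,0,0.14,0,0,0,0,0,0.14,0,0,0]'; python3 - <<'E'
from h import *
o=bot.get_obs()
from scipy.spatial.transform import Rotation as R
print(o['eef_pos'],R.from_quat(o['tool_rot']).as_matrix()[:,0],o['grip_width'],o['ft_force'])
for n in("scene","top"):
    p,d=cam(n);X=cloud(n,d);cv2.imwrite(f"pics/{n}3.png",p[...,::-1]);x,y,z=X[...,0],X[...,1],X[...,2]
    m=(z>.1)&(z<.16)&(x>.51)&(x<.7)&(y>.2)&(y<.36);P=X[m]
    print(n,m.sum(),P.min(0),P.max(0))
    l=cv2.fitLine(P.astype(np.float32),cv2.DIST_HUBER,0,.01,.01).ravel();print(l.round(3),np.degrees(np.arctan2(l[1],l[0])),np.degrees(np.arcsin(l[2]/np.sign(l[0]))))
    for l in("rod_handle","rod_hook"):print(l,[(w(n,r["at"]).round(4),round(r["confidence"],2)) for r in bot.tip_of(l,n)[:2]])
E
```

```text
clock: 5.55
eef_pos: [0.4471, 0.2877, 0.194]
tool_rot: [0.085, 0.996, 0.001, 0.002]
ft_force: [-1.2, 0.0, -2.7]
grip_width: 0.0209
grasp_force: 59.3
[0.44709    0.28771408 0.19397566] [-0.98560501  0.16903095 -0.00336069] 0.02090035656792714 [-1.16281902  0.01780942 -2.67479331]
scene 293 [0.51160434 0.2497696  0.12894708] [0.64332    0.28942085 0.1413729 ]
[ 0.994 -0.106  0.007  0.577  0.265  0.136] -6.06583 0.38090807
rod_handle [(array([0.4365, 0.2877, 0.1281]), 0.69)]
rod_hook [(array([0.6361, 0.2653, 0.1313]), 0.86)]
top 398 [0.51012389 0.24996972 0.1235323 ] [0.63846082 0.28726964 0.13480682]
[ 0.991 -0.134  0.009  0.58   0.263  0.129] -7.6927085 0.5384658
rod_handle [(array([0.4301, 0.289 , 0.1275]), 0.72)]
rod_hook [(array([0.6318, 0.2689, 0.124 ]), 0.85)]
```

```bash
python3 -m jog '[-0.03,-0.02,0,0,0,0.01,-0.059,-0.06,0,0,0,0.03,-0.059,-0.11,0,0,0,0.05,-0.059,-0.16,0,0,0,0.07,-0.059,-0.21,0,0,0,0.09,-0.059,-0.26,0,0,0,0.0956,-0.059,-0.31,0,0,0,0.0956,-0.059,-0.35,0,0,0,0.0956,-0.059,-0.375,0,0,0,0.0956,-0.059,-0.386,0,0,0,0.0956]' && python3 -m jog '[0,0,-0.02,0,0,0,0,0,-0.05,0,0,0,0,0,-0.08,0,0,0,0,0,-0.095,0,0,0,0,0,-0.101,0,0,0,0,0,-0.101,0,0,0,0,0,-0.101,0,0,0]'; python3 - <<'E'
from h import *
o=bot.get_obs()
from scipy.spatial.transform import Rotation as R
print(o['eef_pos'],R.from_quat(o['tool_rot']).as_matrix()[:,0],o['grip_width'],o['ft_force'])
for n in("scene","top"):
    p,d=cam(n);X=cloud(n,d);cv2.imwrite(f"pics/{n}4.png",p[...,::-1]);x,y,z=X[...,0],X[...,1],X[...,2]
    m=(z>.035)&(z<.075)&(x>.47)&(x<.575)&(y>-.06)&(y<.03);P=X[m]
    l=cv2.fitLine(P.astype(np.float32),cv2.DIST_HUBER,0,.01,.01).ravel();print(n,m.sum(),l.round(3))
    m=(z>.035)&(z<.075)&(x>.47)&(x<.65)&(y>-.06)&(y<.04);P=X[m];print(P.min(0),P.max(0))
    for l in("rod_handle","rod_hook"):print(l,[(w(n,r["at"]).round(4),round(r["confidence"],2)) for r in bot.tip_of(l,n)[:2]])
p=cv2.imread("pics/top4.png");cv2.imwrite("pics/t4c.png",cv2.resize(p[110:330,180:350],None,fx=2.7,fy=2.7))
E
```

```text
clock: 6.68
eef_pos: [0.3982, -0.0241, 0.1915]
tool_rot: [-0.009, 1.0, -0.0, -0.001]
ft_force: [0.2, 0.3, -2.2]
grip_width: 0.0213
grasp_force: 59.5
clock: 7.27
eef_pos: [0.3992, -0.0213, 0.1114]
tool_rot: [-0.011, 1.0, 0.0, -0.0]
ft_force: [0.7, 0.4, -2.4]
grip_width: 0.0211
grasp_force: 59.4
[ 0.39919022 -0.02131432  0.1114344 ] [-9.99757130e-01 -2.20367202e-02  2.52417846e-04] 0.021121154739055965 [ 0.6843433   0.40349068 -2.37361153]
scene 155 [ 1.     0.013  0.002  0.536 -0.02   0.053]
[ 0.47016441 -0.02597561  0.04413323] [0.5936448  0.01429673 0.05693644]
rod_handle [(array([ 0.388 , -0.0238,  0.0461]), 0.75)]
rod_hook [(array([ 0.5855, -0.0083,  0.0471]), 0.62), (array([0.7106, 0.0334, 0.0173]), 0.44)]
top 225 [ 1.     0.028  0.004  0.522 -0.019  0.053]
[ 0.47144373 -0.02410051  0.04664001] [0.59178217 0.01730724 0.05763747]
rod_handle [(array([5.152e-01, 2.948e-01, 3.000e-04]), 0.53)]
rod_hook [(array([ 0.586 , -0.0051,  0.0489]), 0.81)]
```

View pics/t4c.png

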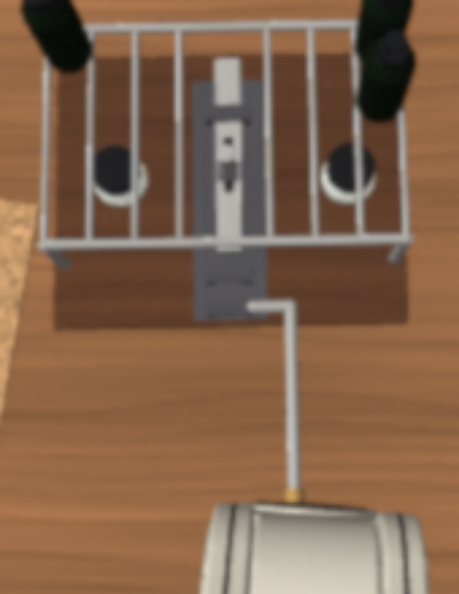

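The top crop shows the hook in front of the rack: bend at (292,303), leg tip at (250,305), bolt post at (229,170). Its path to the right of the post is clear, so I go in.

```bash
python3 -m jog '[0.02,0,0,0,0,0,0.045,0.001,0,0,0,0,0.07,0.001,0,0,0,0,0.095,0.002,0,0,0,0,0.12,0.002,0,0,0,0,0.145,0.003,0,0,0,0,0.165,0.003,0,0,0,0,0.179,0.004,0,0,0,0,0.179,0.004,0,0,0,0,0.179,0.004,0,0,0,0]'; python3 - <<'E'
from h import *
o=bot.get_obs();print(o['eef_pos'],o['ft_force'])
for n in("scene","top"):
    p,d=cam(n);X=cloud(n,d);cv2.imwrite(f"pics/{n}5.png",p[...,::-1]);x,y,z=X[...,0],X[...,1],X[...,2]
    m=(z>.06)&(z<.086)&(x>.68)&(x<.73)&(abs(y-.034)<.02);P=X[m];print(n,'button',P.mean(0),P.min(0),P.max(0))
    m=(z>.04)&(z<.0585)&(x>.66)&(x<.76)&(y>-.03)&(y<.03);P=X[m];print('hook',len(P),P.min(0),P.max(0))
a=cv2.imread("pics/scene5.png")[180:290,240:365];b=cv2.imread("pics/top5.png")[120:230,200:325]
cv2.imwrite("pics/c5.png",cv2.resize(np.hstack([a,b]),None,fx=3.2,fy=3.2,interpolation=cv2.INTER_CUBIC))
E
```

```text
clock: 8.4
eef_pos: [0.5421, -0.0184, 0.1113]
tool_rot: [-0.011, 1.0, -0.0, -0.0]
ft_force: [-0.6, 0.9, -2.8]
grip_width: 0.0208
grasp_force: 59.5
[ 0.54212887 -0.01844235  0.11125212] [-0.58496674  0.90551989 -2.83663956]
scene button [0.70989765 0.03362432 0.07405992] [0.70069993 0.02802638 0.06011289] [0.71657272 0.04064203 0.08240466]
hook 184 [ 0.66048531 -0.02167169  0.04024971] [0.73414008 0.02929521 0.05651661]
top button [0.70525558 0.0353761  0.07560098] [0.69874639 0.02830172 0.06202844] [0.71243841 0.04136225 0.08003923]
hook 158 [ 0.68028312 -0.01959289  0.04241668] [0.73135076 0.02969026 0.05532403]
```

View pics/c5.png

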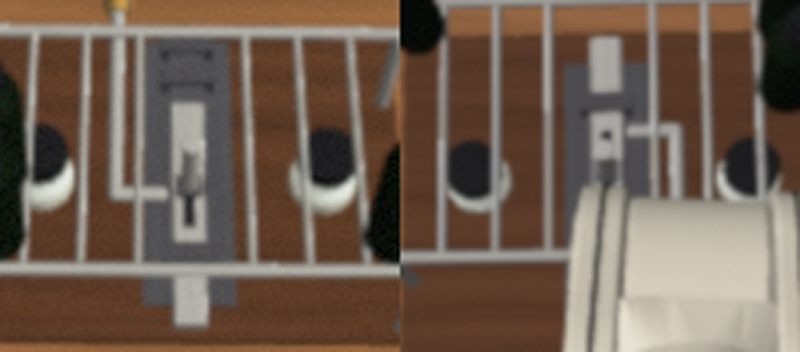

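Leg is behind the post: in the scene crop the leg is at (140,192) and the post foot at (188,185). Shift +y by 32 mm, then feel gently in -x.

```bash
python3 -m jog '[0,0.008,0,0,0,0,0,0.018,0,0,0,0,0,0.028,0,0,0,0,0,0.036,0,0,0,0,0,0.04,0,0,0,0,0,0.04,0,0,0,0,0,0.04,0,0,0,0]' && python3 -m jog '[-0.003,0,0,0,0,0,-0.006,0,0,0,0,0,-0.006,0,0,0,0,0,-0.006,0,0,0,0,0]'
```

```text
clock: 9.08
eef_pos: [0.5421, 0.014, 0.1114]
tool_rot: [-0.011, 1.0, -0.0, 0.0]
ft_force: [-0.2, 0.3, -2.4]
grip_width: 0.0208
grasp_force: 59.5
clock: 9.42
eef_pos: [0.537, 0.0133, 0.1113]
tool_rot: [-0.01, 1.0, -0.0, -0.0]
ft_force: [-0.9, -0.1, -2.4]
grip_width: 0.0208
grasp_force: 59.5
```

```bash
python3 -m jog '[-0.002,0,0,0,0,0,-0.004,0,0,0,0,0,-0.006,0,0,0,0,0,-0.006,0,0,0,0,0,-0.006,0,0,0,0,0]'
```

```text
clock: 9.83
eef_pos: [0.5324, 0.0135, 0.1113]
tool_rot: [-0.011, 1.0, -0.0, -0.0]
ft_force: [-0.3, -0.4, -2.2]
grip_width: 0.0203
grasp_force: 59.5
```

```bash
python3 -m jog '[-0.002,0,0,0,0,0,-0.004,0,0,0,0,0,-0.006,0,0,0,0,0,-0.008,0,0,0,0,0,-0.010,0,0,0,0,0,-0.012,0,0,0,0,0,-0.012,0,0,0,0,0]'; python3 - <<'E'
from h import *
o=bot.get_obs();print(o['ft_force'],o['eef_pos'])
for n in("scene",):
    p,d=cam(n);X=cloud(n,d);cv2.imwrite(f"pics/{n}6.png",p[...,::-1]);x,y,z=X[...,0],X[...,1],X[...,2]
    m=(z>.06)&(z<.086)&(x>.64)&(x<.73)&(abs(y-.034)<.02);P=X[m];print(n,'button',P.mean(0),P.min(0),P.max(0))
E
```

```text
clock: 10.42
eef_pos: [0.5229, 0.0135, 0.1115]
tool_rot: [-0.011, 1.0, -0.0, 0.0]
ft_force: [1.6, -0.7, -2.9]
grip_width: 0.0206
grasp_force: 59.5
[ 1.59318025 -0.70357168 -2.85597056] [0.52285591 0.01352811 0.11150154]
scene button [0.70182184 0.0334451  0.0738412 ] [0.69116969 0.0279293  0.06029678] [0.70772504 0.0405541  0.08288612]
```

```bash
python3 -m jog '[-0.003,0,0,0,0,0,-0.006,0,0,0,0,0,-0.009,0,0,0,0,0,-0.012,0,0,0,0,0,-0.015,0,0,0,0,0,-0.018,0,0,0,0,0,-0.021,0,0,0,0,0,-0.024,-0.0005,0,0,0,0,-0.027,-0.0005,0,0,0,0,-0.030,-0.0005,0,0,0,0]'; python3 - <<'E'
from h import *
for i in range(3):
    p,d=cam("scene");o=bot.get_obs();print(o['ft_force'],o['eef_pos'])
X=cloud("scene",d);x,y,z=X[...,0],X[...,1],X[...,2]
m=(z>.06)&(z<.086)&(x>.64)&(x<.73)&(abs(y-.034)<.02);P=X[m];print('button',P.mean(0),P.min(0),P.max(0))
E
```

```text
clock: 11.3
eef_pos: [0.4987, 0.0132, 0.1114]
tool_rot: [-0.011, 1.0, 0.0, 0.0]
ft_force: [2.6, -0.6, -2.9]
grip_width: 0.021
grasp_force: 59.5
[ 2.33160328 -0.69198476 -1.81889637] [0.4981248  0.01315564 0.11128306]
[ 0.91554225 -0.74558935 -1.25431368] [0.49824159 0.01316836 0.11127283]
[ 1.4880572  -0.54321758 -2.57786552] [0.49828023 0.01314481 0.11126284]
button [0.67761121 0.03269021 0.07478688] [0.66952134 0.02568498 0.06009797] [0.68311484 0.03883923 0.08119501]
```

```bash
python3 -m jog '[-0.001,0,0,0,0,0,-0.002,0,0,0,0,0,-0.003,0,0,0,0,0,-0.004,0,0,0,0,0,-0.005,0,0,0,0,0,-0.006,0,0,0,0,0,-0.007,0,0,0,0,0,-0.008,0,0,0,0,0,-0.008,0,0,0,0,0]' | grep -E "ft|eef"
```

```text
eef_pos: [0.4923, 0.0131, 0.1113]
ft_force: [2.9, -1.4, -3.2]
```

```bash
python3 -m jog '[-0.001,0,0,0,0,0,-0.002,0,0,0,0,0,-0.002,0,0,0,0,0]' | grep -E "ft|eef"; python3 -m jog '[-0.001,0,0,0,0,0,-0.002,0,0,0,0,0,-0.002,0,0,0,0,0]' | grep -E "ft|eef"
```

```text
eef_pos: [0.4908, 0.0131, 0.1113]
ft_force: [3.0, -0.3, -1.8]
eef_pos: [0.4891, 0.0131, 0.1113]
ft_force: [2.6, -0.2, -1.7]
```

```bash
for i in 1; do python3 -m jog '[-0.001,0,0,0,0,0,-0.001,0,0,0,0,0]' | grep -E "ft|eef"; done; python3 -m jog '[-0.001,0,0,0,0,0,-0.001,0,0,0,0,0]' | grep -E "ft|eef"; python3 -c "
from h import *
p,d=cam('scene')
for l in('bolt_slot',):print([(w('scene',r['at']).round(4),r['confidence']) for r in bot.tip_of(l,'scene')])"
```

```text
eef_pos: [0.4884, 0.0131, 0.1113]
ft_force: [2.9, -0.8, -2.3]
eef_pos: [0.4876, 0.0132, 0.1113]
ft_force: [3.3, -1.4, -1.8]
[]
```

```bash
python3 -m jog '[-0.001,0,0,0,0,0,-0.001,0,0,0,0,0]' | grep -E "ft|eef"; python3 -m jog '[-0.001,0,0,0,0,0,-0.001,0,0,0,0,0]' | grep -E "ft|eef";
```

```text
eef_pos: [0.4868, 0.0131, 0.1113]
ft_force: [2.8, -1.6, -2.7]
eef_pos: [0.486, 0.0131, 0.1113]
ft_force: [2.5, -1.1, -2.1]
```

```bash
python3 -m jog '[-0.001,0,0,0,0,0,-0.001,0,0,0,0,0]' | grep -E "ft|eef"
```

```text
eef_pos: [0.4852, 0.0131, 0.1113]
ft_force: [3.0, -1.2, -3.6]
```

```bash
python3 -m jog '[-0.001,0,0,0,0,0,-0.001,0,0,0,0,0]' | grep -E "ft|eef"; python3 -m jog '[-0.001,0,0,0,0,0,-0.001,0,0,0,0,0]' | grep -E "ft|eef"
```

```text
eef_pos: [0.4844, 0.0131, 0.1113]
ft_force: [2.7, -1.4, -3.0]
eef_pos: [0.4836, 0.0131, 0.1113]
ft_force: [2.6, -1.7, -3.5]
```

```bash
python3 -m jog '[-0.001,0,0,0,0,0,-0.001,0,0,0,0,0]' | grep -E "ft|eef"
```

```text
eef_pos: [0.4831, 0.0132, 0.1114]
ft_force: [4.0, -0.4, -2.7]
```

```bash
python3 -m jog '[-0.001,0,0,0,0,0,-0.001,0,0,0,0,0]' | grep -E "ft|eef"
```

```text
eef_pos: [0.4829, 0.0132, 0.1116]
ft_force: [5.3, -0.1, -4.5]
```

Stop found: the eef lags and force rises. Build up to about 8 N.

```bash
python3 -m jog '[-0.001,0,0,0,0,0,-0.001,0,0,0,0,0]' | grep -E "ft|eef"; python3 -c "
from h import *
F=[]
for i in range(3): cam('scene');F.append(bot.get_obs()['ft_force'])
print(np.round(F,1).tolist())"
```

```text
eef_pos: [0.4827, 0.0132, 0.1117]
ft_force: [6.7, -0.2, -3.9]
[[7.2, -0.7, -4.4], [7.4, -0.3, -4.4], [6.4, -0.0, -3.1]]
```

```bash
python3 -m jog '[-0.0005,0,0,0,0,0,-0.0005,0,0,0,0,0]' | grep -E "ft|eef"; python3 -c "
from h import *
F=[]
for i in range(7): cam('scene');F.append(bot.get_obs()['ft_force'])
print(np.round(F,1)[:,0].tolist(),np.mean(F,0),bot.get_obs()['eef_pos'])"; python3 -m jog '[0,0,0,0,0,0,0,0,0,0,0,0,0,0,0,0,0,0,0,0,0,0,0,0,0,0,0,0,0,0,0,0,0,0,0,0,0,0,0,0,0,0,0,0,0,0,0,0,0,0,0,0,0,0,0,0,0,0,0,0]' | grep -E "ft|eef"; python3 -m jog '[0,0,0,0,0,0,0,0,0,0,0,0,0,0,0,0,0,0,0,0,0,0,0,0,0,0,0,0,0,0]' | grep -E "clock|ft|eef"
```

```text
eef_pos: [0.4826, 0.0132, 0.1118]
ft_force: [6.9, -0.7, -3.8]
[7.9, 7.4, 7.3, 7.5, 6.8, 7.2, 7.5] [ 7.35082942 -0.53512942 -4.4911404 ] [0.48262345 0.01322163 0.11176297]
eef_pos: [0.4826, 0.0132, 0.1118]
ft_force: [8.1, -0.5, -4.3]
clock: 16.38
eef_pos: [0.4827, 0.0132, 0.1118]
ft_force: [7.6, -0.6, -4.1]
```

```bash
python3 -m jog '[-0.0003,0,0,0,0,0,-0.0003,0,0,0,0,0,-0.0003,0,0,0,0,0,-0.0003,0,0,0,0,0,-0.0003,0,0,0,0,0,-0.0003,0,0,0,0,0,-0.0003,0,0,0,0,0,-0.0003,0,0,0,0,0,-0.0003,0,0,0,0,0,-0.0003,0,0,0,0,0]' | grep -E "ft|eef"; python3 -m jog '[0,0,0,0,0,0,0,0,0,0,0,0,0,0,0,0,0,0,0,0,0,0,0,0,0,0,0,0,0,0]' | grep -E "clock|ft|eef"; python3 -m jog '[0.002,0,0,0,0,0,0.004,0,0,0,0,0,0.007,0,0,0,0,0,0.01,0,0,0,0,0,0.014,0,0,0,0,0,0.014,0,0,0,0,0]' | grep -E "ft|eef"
```

```text
eef_pos: [0.4826, 0.0132, 0.1118]
ft_force: [8.1, -0.6, -5.0]
clock: 17.63
eef_pos: [0.4826, 0.0132, 0.1119]
ft_force: [7.6, -1.2, -4.1]
eef_pos: [0.492, 0.0133, 0.1111]
ft_force: [0.7, -0.7, -2.8]
```

```bash
python3 -m jog '[0,-0.008,0,0,0,0,0,-0.018,0,0,0,0,0,-0.028,0,0,0,0,0,-0.036,0,0,0,0,0,-0.041,0,0,0,0,0,-0.041,0,0,0,0,0,-0.041,0,0,0,0]' | grep -E "ft|eef"; python3 - <<'E'
from h import *
p,d=cam("scene");X=cloud("scene",d);x,y,z=X[...,0],X[...,1],X[...,2]
m=(z>.06)&(z<.086)&(x>.635)&(x<.73)&(abs(y-.034)<.02);P=X[m];print('button',P.mean(0),P.min(0),P.max(0))
cv2.imwrite("pics/c7.png",cv2.resize(p[170:290,220:380,::-1],None,fx=4,fy=4,interpolation=cv2.INTER_CUBIC))
E
```

```text
eef_pos: [0.4918, -0.0201, 0.1114]
ft_force: [-0.8, -0.4, -3.3]
button [0.66279421 0.03265101 0.07387299] [0.65438976 0.02549964 0.06003947] [0.66770442 0.03833056 0.0822107 ]
```

View pics/c7.png

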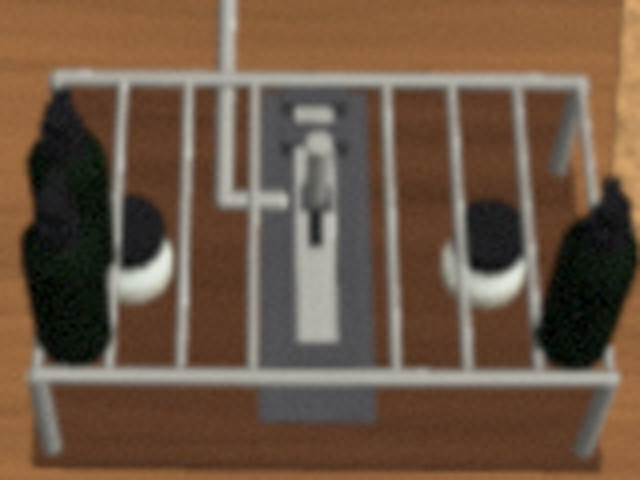

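The crop shows the bolt's front end seated between the front guides (315,115). The leg (250,200) is clear of the post (315,180), and the jars are undisturbed. Retract and carry the rod back.

```bash
python3 -m jog '[-0.015,0,0,0,0,0,-0.035,-0.001,0,0,0,0,-0.055,-0.001,0,0,0,0,-0.075,-0.001,0,0,0,0,-0.095,-0.002,0,0,0,0,-0.11,-0.002,0,0,0,0,-0.115,-0.002,0,0,0,0,-0.115,-0.002,0,0,0,0]' | grep -E "ft|eef" && python3 -m jog '[0,0,0.02,0,0,0,0,0,0.05,0,0,0,0,0,0.08,0,0,0,0,0,0.1,0,0,0,0,0,0.1,0,0,0,0,0,0.1,0,0,0]'| grep -E "ft|eef" && python3 -m jog '[0,0.03,0,0,0,-0.01,0,0.07,0,0,0,-0.03,0,0.12,0,0,0,-0.05,0,0.17,0,0,0,-0.07,0,0.22,0,0,0,-0.09,0.01,0.27,0,0,0,-0.0975,0.03,0.32,0,0,0,-0.0975,0.05,0.36,0,0,0,-0.0975,0.059,0.387,0,0,0,-0.0975,0.059,0.387,0,0,0,-0.0975]'| grep -vE "grip"; python3 -m jog '[0,0,0,0,0,0,0,0,0,0,0,0,0,0,0,0,0,0]'; python3 -c "
from h import *
from scipy.spatial.transform import Rotation as R
print(R.from_quat(bot.get_obs()['tool_rot']).as_matrix()[:,0])"
```

```text
eef_pos: [0.399, -0.021, 0.1114]
ft_force: [0.1, -0.2, -2.5]
eef_pos: [0.4015, -0.0212, 0.1921]
ft_force: [-0.2, -0.5, -4.0]
clock: 20.77
eef_pos: [0.4484, 0.293, 0.1891]
tool_rot: [0.084, 0.996, 0.001, 0.0]
ft_force: [0.9, 0.1, -2.8]
grasp_force: 59.8
clock: 21.02
eef_pos: [0.4462, 0.2871, 0.1901]
tool_rot: [0.087, 0.996, -0.001, -0.001]
ft_force: [-0.0, -0.9, -3.4]
grip_width: 0.0212
grasp_force: 59.8
[-0.98480559  0.17364694  0.0021664 ]
```

```bash
python3 -m jog '[0,0,-0.02,0,0,0,0,0,-0.05,0,0,0,0,0,-0.08,0,0,0,0,0,-0.1,0,0,0,0,0,-0.115,0,0,0,0,0,-0.122,0,0,0,0,0,-0.126,0,0,0,0,0,-0.126,0,0,0,0,0,-0.126,0,0,0]'| grep -E "ft|eef"; python3 - <<'E'
from h import *
for n in("scene","top"):
    p,d=cam(n);X=cloud(n,d);x,y,z=X[...,0],X[...,1],X[...,2]
    for a,b in((.51,.54),(.58,.61),(.61,.65)):
        m=(z>.014)&(z<.05)&(x>a)&(x<b)&(y>.23)&(y<.31);print(n,a,m.sum(),X[m].mean(0).round(4))
E
python3 -m jog '[0,0,-0.001,0,0,0,0,0,-0.002,0,0,0,0,0,-0.002,0,0,0]'| grep -E "ft|eef"
```

```text
eef_pos: [0.4476, 0.2882, 0.0913]
ft_force: [0.1, -0.4, -2.3]
scene 0.51 38 [0.525  0.2732 0.0322]
scene 0.58 49 [0.5952 0.2605 0.0319]
scene 0.61 93 [0.6308 0.2645 0.032 ]
top 0.51 68 [0.5253 0.2737 0.0319]
top 0.58 62 [0.5949 0.2614 0.0316]
top 0.61 111 [0.6289 0.2659 0.0319]
eef_pos: [0.4472, 0.2885, 0.0892]
ft_force: [0.2, -0.4, -2.7]
```

```bash
python3 -m jog '[0,0,-0.001,0,0,0,0,0,-0.002,0,0,0,0,0,-0.002,0,0,0]'| grep -E "ft|eef"
```

```text
eef_pos: [0.447, 0.2883, 0.0871]
ft_force: [-0.4, 0.6, -2.5]
```

```bash
python3 -m jog '[0,0,-0.001,0,0,0,0,0,-0.002,0,0,0,0,0,-0.002,0,0,0]'| grep -E "ft|eef"; python3 -m jog '[0,0,-0.001,0,0,0,0,0,-0.002,0,0,0,0,0,-0.002,0,0,0]'| grep -E "ft|eef"
```

```text
eef_pos: [0.447, 0.2883, 0.0855]
ft_force: [-0.3, 0.2, -2.8]
eef_pos: [0.447, 0.2883, 0.084]
ft_force: [-0.0, -0.6, -2.4]
```

```bash
python3 -m jog '[0,0,-0.001,0,0,0,0,0,-0.001,0,0,0]'| grep -E "ft|eef"
```

```text
eef_pos: [0.4471, 0.2883, 0.0832]
ft_force: [-0.1, 0.8, -2.8]
```

```bash
python3 -m jog '[0,0,-0.001,0,0,0,0,0,-0.001,0,0,0]'| grep -E "ft|eef"; python3 -m jog '[0,0,-0.001,0,0,0,0,0,-0.001,0,0,0]'| grep -E "ft|eef"
```

```text
eef_pos: [0.447, 0.2883, 0.0824]
ft_force: [-0.6, -0.2, -3.0]
eef_pos: [0.4471, 0.2884, 0.0817]
ft_force: [0.1, -0.3, -3.0]
```

```bash
python3 -m jog '[0,0,-0.0005,0,0,0,0,0,-0.001,0,0,0,0,0,-0.001,0,0,0]'| grep -E "ft|eef"
```

```text
eef_pos: [0.4471, 0.2884, 0.0816]
ft_force: [-2.6, -0.3, 4.3]
```

```bash
python3 -m jog '[0,0,-0.0005,0,0,0,0,0,-0.001,0,0,0,0,0,-0.001,0,0,0]'| grep -E "ft|eef"
```

```text
eef_pos: [0.4471, 0.2884, 0.0816]
ft_force: [-3.3, -3.1, 9.7]
```

```bash
python3 -m jog '[0,0,0.0015,0,0,0,0,0,0.0015,0,0,0]'| grep -E "ft|eef"; python3 -m jog '[0,0,0,0,0,0,0,0,0,0,0,0,0,0,0,0,0,0,0,0,0,0,0,0,0,0,0,0,0,0]' 0.2; python3 -m jog '[0,0,0.02,0,0,0,0,0,0.06,0,0,0,0,0,0.1,0,0,0,0,0,0.15,0,0,0,0,0,0.19,0,0,0,0,0,0.19,0,0,0]' | grep -E "ft|eef"; python3 -m jog '[-0.04,-0.04,0,0,0,0,-0.08,-0.08,0,0,0,0,-0.1,-0.12,0,0,0,0,-0.1,-0.16,0,0,0,0,-0.1,-0.2,0,0,0,0,-0.1,-0.24,0,0,0,0,-0.1,-0.26,0,0,0,0,-0.1,-0.26,0,0,0,0]' | grep -E "clock|ft|eef"; python3 - <<'E'
from h import *
for n in("scene","top"):
    p,d=cam(n);X=cloud(n,d);x,y,z=X[...,0],X[...,1],X[...,2]
    m=(z>.026)&(z<.05)&(x>.36)&(x<.52)&(y>.22)&(y<.36);print("handle",X[m].mean(0))
    m=(z>.012)&(z<.03)&(x>.5)&(x<.7)&(y>.22)&(y<.36);print("shank",X[m].mean(0))
    m=(z>.06)&(z<.086)&(x>.635)&(x<.73)&(abs(y-.034)<.02);print('button',X[m].mean(0))
    for l in("rod_handle","rod_hook","mat"):print(l,[(w(n,r["at"]).round(3),round(r["confidence"],2)) for r in bot.tip_of(l,n)[:1]])
    cv2.imwrite(f"pics/{n}9.png",p[...,::-1])
E
```

```text
eef_pos: [0.4473, 0.2885, 0.0816]
ft_force: [-0.6, -1.1, 2.3]
clock: 24.45
eef_pos: [0.4472, 0.2884, 0.0813]
tool_rot: [0.087, 0.996, 0.0, 0.0]
ft_force: [0.2, 0.4, -0.2]
grip_width: 0.0511
grasp_force: 0.0
eef_pos: [0.4502, 0.2904, 0.2409]
ft_force: [0.6, 0.7, -0.2]
clock: 25.62
eef_pos: [0.3666, 0.0779, 0.2333]
ft_force: [0.4, -1.2, 0.3]
handle [0.44100883 0.2868462  0.03330232]
shank [0.58508153 0.26662076 0.0227608 ]
button [0.66261097 0.03261754 0.07394311]
rod_handle [(array([0.439, 0.288, 0.012]), 0.72)]
rod_hook [(array([0.634, 0.266, 0.02 ]), 0.98)]
mat [(array([0.514, 0.293, 0.006]), 0.74)]
handle [0.43467378 0.2892179  0.03276402]
shank [0.57762076 0.26772196 0.02181969]
button [0.65831944 0.0342477  0.07504206]
rod_handle [(array([0.433, 0.291, 0.017]), 0.74)]
rod_hook [(array([0.636, 0.268, 0.017]), 0.72)]
mat [(array([0.513, 0.294, 0.   ]), 0.94)]
```

View pics/scene9.png

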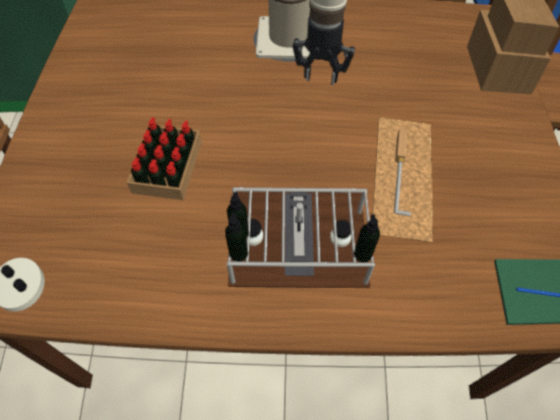

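The rod lies flat on the mat (handle (400,150), hook (403,213)). The bolt is home, the jars are unmoved and the arm is clear.

```bash
python3 -c "
from workcell import bot
print(bot.job_done())"
```

```text
the job is handed in; nothing more can be done
None
```

I drew the bolt fully home, held it at about 8 N for over a second, and laid the rod back flat on the cork mat; the bolt stayed home, the jars are where they stood, and I handed the job in at about 26 s.

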